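Refit the mixer's rotor discs and rack the stirring paddles

TASK

The mixer parts have been washed: fit both rotor discs, each to the drive base with the band of its own colour, turning it on the hub until the three studs come up through its holes and it sits flat and fully home. Lean every stirring paddle in the drying stand to drain, green blade down with its foot against the inner side of the front foot stop and its shaft resting on the back wall. Leave the plate, the trough and the tip box alone.

Things in the scene. Friction and masses are not known exactly. Their poses are not given: they have to be found in the camera images.
- disc_blue: loose blue rotor disc, 90 mm wide, 10 mm thick; black round knob on top to grip, 39 mm wide, from 10 to 44 mm above the underside, with a blind bore (24 mm wide, 36 deep) from below. Three through holes, 11 mm wide, 31 mm from the axis at 0, 120, 240 degrees from its x axis. Origin: centre of underside; z up. About 0.22 kg.
- disc_yellow: loose yellow rotor disc, 90 mm wide, 10 mm thick; black round knob on top to grip, 39 mm wide, from 10 to 44 mm above the underside, with a blind bore (24 mm wide, 36 deep) from below. Three through holes, 11 mm wide, 31 mm from the axis at 0, 120, 240 degrees from its x axis. Origin: centre of underside; z up. About 0.22 kg.
- base_blue: fixed white round drive base with blue band, 84 mm wide, flat top at 45 mm height; on it a hub 20 mm thick with tapered tip, up to 73 mm, and three studs 7 mm thick, up to 61 mm, 31 mm from the axis at 0, 120, 240 degrees from its x axis. A seated disc's origin is 45 mm high; off the studs it rides 16 mm higher. Origin: centre of underside, on the table.
- base_yellow: fixed white round drive base with yellow band, 84 mm wide, flat top at 45 mm height; on it a hub 20 mm thick with tapered tip, up to 73 mm, and three studs 7 mm thick, up to 61 mm, 31 mm from the axis at 0, 120, 240 degrees from its x axis. A seated disc's origin is 45 mm high; off the studs it rides 16 mm higher. Origin: centre of underside, on the table.
- drying_stand: fixed white stand, 140 (x) by 200 mm (y), floor plate 8 mm thick, ends open. Back wall along y at the far (+x) side: front face at x = +55 mm, 10 mm thick, top 92 mm above the table. Grey foot stop along y at the near side: inner face at x = -50 mm, top 26 mm above the table. Origin: centre of underside; z up.
- paddle_1: loose stirring paddle, 170 mm long, 12 mm thick, lying flat: steel shaft 14 mm wide from x = -45 to +85 mm, green blade 30 mm wide from x = -85 to -40 mm. x runs from blade to the black shaft top, z is the thickness. Origin: mid-length, on the underside. Balance at x = -15 mm. 0.12 kg. All alike; may be absent.
- paddle_1_foot (a point): middle of the end face of paddle_1's blade, 6 mm above its underside; axes as the paddle
- paddle_1_top (a point): middle of the end face of paddle_1's shaft, 6 mm above its underside; axes as the paddle
- paddle_2: loose stirring paddle, 170 mm long, 12 mm thick, lying flat: steel shaft 14 mm wide from x = -45 to +85 mm, green blade 30 mm wide from x = -85 to -40 mm. x runs from blade to the black shaft top, z is the thickness. Origin: mid-length, on the underside. Balance at x = -15 mm. 0.12 kg. All alike; may be absent.
- paddle_2_foot (a point): middle of the end face of paddle_2's blade, 6 mm above its underside; axes as the paddle
- paddle_2_top (a point): middle of the end face of paddle_2's shaft, 6 mm above its underside; axes as the paddle
- paddle_3: loose stirring paddle, 170 mm long, 12 mm thick, lying flat: steel shaft 14 mm wide from x = -45 to +85 mm, green blade 30 mm wide from x = -85 to -40 mm. x runs from blade to the black shaft top, z is the thickness. Origin: mid-length, on the underside. Balance at x = -15 mm. 0.12 kg. All alike; may be absent.
- paddle_3_foot (a point): middle of the end face of paddle_3's blade, 6 mm above its underside; axes as the paddle
- paddle_3_top (a point): middle of the end face of paddle_3's shaft, 6 mm above its underside; axes as the paddle
- strip_plate: bystander: flat dark red microplate, 85 x 128 x 15 mm, origin at the centre of its underside; leave alone
- reagent_trough: bystander: small white trough, 46 x 92 x 24 mm, origin at the centre of its underside; leave alone
- tip_box_green: bystander: green and milky pipette tip box, 86 x 122 x 64 mm, origin at the centre of its underside; leave alone
There are look-alikes about, which are no part of the job. What is shaped like the disc_yellow but pink or purple is not meant.

How it is judged:
By the outcome, as a careful person would: the job done as asked, in the order asked, and still so for the second after the job is handed in, with the robot touching nothing.
Of paddle_1, paddle_2, paddle_3 only 2 to 3 are there at a start; the rules pass over those that are not, and their reading is None.
At some moment in a run one of disc_blue, disc_yellow may be knocked a few centimetres aside while the robot is not near it.
It also fails if it takes over 208 s, if anything falls off the work surface, if the arm or the gripper's body presses on something with over 40 N, if the wrist force passes 120 N, or if a joint passes its speed limit or range.

ROBOT

A 6-joint arm with a two-finger parallel gripper is mounted at the origin on the work surface; the furniture and walls round the work are solid. World frame = base frame: x ahead of the robot, y to its left, z up, the work surface at z = 0. Lengths are in mm, angles in rad, forces in N, time in s.
With the tool pointing down it reaches from about 250 to 800 mm from the base axis. Payload 3.9 kg.
Tool frame: the origin (TCP) lies midway between the tips of the shut fingers; the grasp point (between the pads) lies 19 mm behind it; z points along the fingers, y is the line along which they close (so a half turn about z gives the same grasp; the last joint's range is limited). The gripper opens to 85 mm and grips with 20 to 120 N. Pads are 22 mm wide; open, the fingers measure 114 mm over their backs; the gripper's body (76 mm by 85 mm) begins 54 mm behind the grasp point. The pads swing forward as they close: fully open they stand 13 mm farther back than shut.
Start: joints at [0, 0.26, -0.138, 1.173, 0, 1.571], TCP at [524.991, -0, 231.304] pointing down, gripper open.
Joint ranges: [-2.78, 2.78], [-0.83, 1.72], [-1.28, 1.37], [-1.9, 2.12], [-1.57, 1.48], [-3.14, 3.14]. Speed limits (rad/s): [2.57, 2.57, 3.14, 3.14, 3.14, 3.14].

INTERFACE

Orientations are given as a unit quaternion [w, x, y, z].
In Python, from station import bot gives the robot as it stands. Calls block until the motion is done:
- bot.move_to(position, orientation): joint-space move of the TCP to a pose.
- bot.line_to(position, ori=None, v=150, until_force=None): straight line of the TCP; ori=None keeps the orientation; v is the mean speed in mm/s. With until_force (N) it stops when the force on the tool has changed by that much, and returns True; else False.
- bot.set_joints(angles): joint-space move.
- bot.command_gripper(opening, strength=None): opening from 0.0 (shut) to 1.0 (fully open); strength is the grip in N (None keeps the last); returns when the fingers have stopped.
- bot.dwell(seconds).
- bot.ik(position, orientation): joint angles nearest the present ones, or None.
- bot.get_obs(): the state.
- bot.camera(name): name is "scene" or "side" or "wrist"; returns the picture (420x560x3 uint8, red, green, blue); there is no depth.
- bot.get_calibration(name): a dict with "fov_y" (degrees; the focal length in pixels is half the picture's height over the tangent of half this angle, whatever the lens; pixels are square), "cx", "cy" (the principal point, pixels), "camera_from_world" (4x4, takes a point from world to camera coordinates); the wrist camera has in their place "mount" (4x4, takes a point from camera to tool coordinates, whose origin is the TCP and whose axes are the flange's). Camera axes: x right, y up, looking along -z (the intrinsics and any distortion apply to the point x, -y, -z); pixel columns grow to the right and rows downward; lengths in mm; the calibration is good to about 2 mm. A picture is of the moment at which its call begins: read the wrist's pose just before it. get_calibration takes no time and is no camera call.
A pose or a line that the arm cannot do raises bot.PlanningError and nothing moves.
- bot.job_done(): hands the job in; it is judged then, once.
Trained networks look in the newest picture that a camera, given by its name, has taken for a name from the list of things; names that differ only in an ending like _2 or _b are one class to them, and where a whole thing is asked for, a point or a joint stands for the part that bears it (a point fixed in the world has none). Each returns a list of dicts, best first, with "conf" (0 to 1); they miss things now and then, are a little off and sometimes report something else, mostly with a low value. They report only what shows in the picture. A call takes as long as a camera call. They do not tell look-alikes from the thing itself.
- bot.masks_of(camera, query): "pixels" (420x560 bool, what is visible of it) and "bbox" ([left, top, right, bottom] in pixels, round what is visible of it).
The state is a dict: "t": time; "joint_positions": joint angles; "qd": joint speeds; "joint_efforts": joint torques, N m; "position": TCP position; "orientation": TCP orientation; "force": force on the tool from outside, world axes, zero at the start; "torque": the same for the moment, N m; "width": opening from 0.0 (shut) to 1.0 (fully open); "grasp_force": force on a finger pad.
Only numpy, scipy, OpenCV 4.12 (cv2) and the standard library are available. Lean on these libraries where they do the work, as an engineer would, in place of code of your own. Each camera call takes 0.05 s, during which the arm holds its last target. There are 200 camera calls.

## Working session

There is one attempt and no reset: what is moved stays moved. The work goes in short steps, each a Python script; the robot and the scene stay as the last script left them, time stands still between calls to the robot, and variables do not carry over. Pictures are saved under pics/ and viewed, at most 14 in all, crops included, and the job is handed in when it is done.

```bash
ls; mkdir -p pics; python3 - <<'E'
from station import bot
import cv2,numpy as np
for n in("scene","side","wrist"):
    im=bot.camera(n); cv2.imwrite(f"pics/{n}0.png",im[:,:,::-1])
    c=bot.get_calibration(n); print(n,{k:np.round(v,3).tolist() if not isinstance(v,str) else v for k,v in c.items()})
a=cv2.imread("pics/scene0.png");b=cv2.imread("pics/side0.png")
print(bot.get_obs())
E
```

```text
pics
scene {'fov_y': 48.956, 'cx': 278.887, 'cy': 207.549, 'camera_from_world': [[-0.675, -0.738, 0.018, 372.084], [0.309, -0.26, 0.915, -201.523], [-0.67, 0.623, 0.403, -851.221], [0.0, 0.0, 0.0, 1.0]]}
side {'fov_y': 49.757, 'cx': 280.464, 'cy': 216.07, 'camera_from_world': [[0.999, 0.046, 0.002, -490.964], [-0.025, 0.516, 0.856, -53.395], [0.038, -0.855, 0.517, -1291.36], [0.0, 0.0, 0.0, 1.0]]}
wrist {'fov_y': 64.932, 'cx': 276.703, 'cy': 209.266, 'mount': [[0.001, 0.951, 0.309, 79.973], [1.0, -0.001, 0.001, 0.478], [0.001, 0.309, -0.951, -143.389], [0.0, 0.0, 0.0, 1.0]]}
{'t': 0.15, 'joint_positions': array([ 1.75084168e-05,  2.60568217e-01, -1.39094671e-01,  1.17269005e+00,
        4.18347439e-06,  1.57080849e+00]), 'qd': array([ 0.00052002, -0.00116575,  0.00332461, -0.00068759, -0.00139152,
       -0.00142609]), 'joint_efforts': array([-3.64596281e-05, -4.06005156e+01,  2.54166770e+01,  1.26235068e-02,
       -2.58195018e-05, -1.05726747e-05]), 'position': array([5.24469694e+02, 1.05230192e-02, 2.30629408e+02]), 'orientation': array([-5.51816292e-04,  7.07104679e-01,  7.07108455e-01, -5.48874461e-04]), 'force': array([ 0.15087719, -1.13902875,  0.90121099]), 'torque': array([-0.00859838,  0.0069358 , -0.02373768]), 'grasp_force': 0.0, 'width': 0.9966809175262741}
```

View pics/scene0.png

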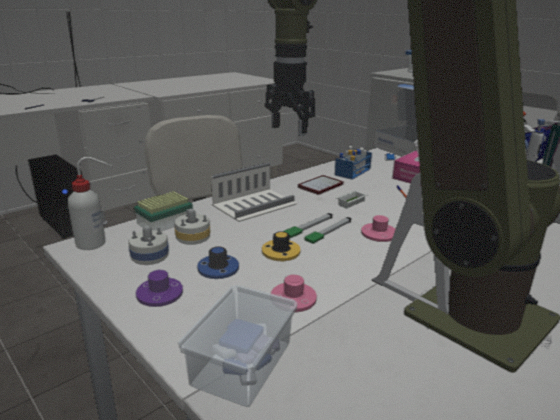

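View pics/side0.png

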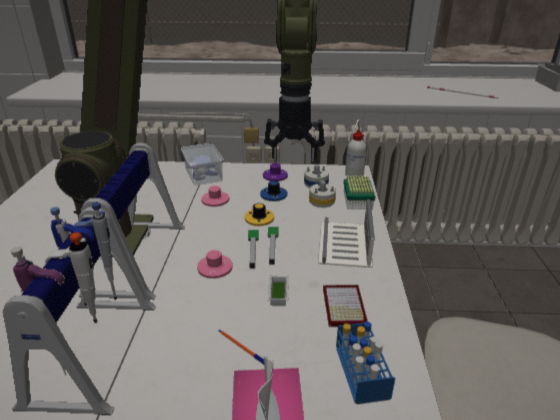

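The side picture shows disc_blue at (274,190), disc_yellow at (259,213), base_blue at (316,175), base_yellow at (322,193), the stand at (346,243) and two paddles at (253,248) and (272,244). Pink discs are at (215,197) and (214,262), and a purple one is at (275,171). These pink and purple discs are look-alikes.

```bash
cat > h.py <<'E'
from station import bot
import cv2,numpy as np
from scipy.spatial.transform import Rotation as R
def cam(n):
    c=bot.get_calibration(n); f=210/np.tan(np.radians(c["fov_y"])/2)
    K=np.array([[f,0,c["cx"]],[0,f,c["cy"]],[0,0,1]])
    if n!="wrist": T=np.array(c["camera_from_world"])
    else:
        o=bot.get_obs(); W=np.eye(4); W[:3,:3]=R.from_quat(o["orientation"],scalar_first=True).as_matrix(); W[:3,3]=o["position"]
        T=np.linalg.inv(W@np.array(c["mount"]))
    return K,np.diag([1,-1,-1,1])@T     # cv-style camera
def shot(n,name=None):
    C=cam(n); im=bot.camera(n)
    if name: cv2.imwrite(f"pics/{name}.png",im[:,:,::-1])
    return C,im
def unproj(C,uv,z):
    K,T=C; uv=np.atleast_2d(uv).astype(float)
    d=(np.linalg.inv(K)@np.c_[uv,np.ones(len(uv))].T).T@T[:3,:3]
    o=-T[:3,:3].T@T[:3,3]
    return o+d*((z-o[2])/d[:,2])[:,None]
def proj(C,P):
    K,T=C; p=(T[:3,:3]@np.atleast_2d(P).T).T+T[:3,3]; p=p@K.T; return p[:,:2]/p[:,2:]
def down(yaw):  # tool z down, tool y (closing line) at angle yaw in world
    y=np.array([np.cos(yaw),np.sin(yaw),0]); z=np.array([0,0,-1.]); x=np.cross(y,z)
    return R.from_matrix(np.c_[x,y,z]).as_quat(scalar_first=True)
E
python3 - <<'E'
from h import *
for n in("side","scene"):
    C,im=shot(n)
    for q,z in(("disc_blue",8),("disc_yellow",8),("base_blue",30),("base_yellow",30),("drying_stand",20),("paddle_1",6),("strip_plate",8),("reagent_trough",12),("tip_box_green",32)):
        for m in bot.masks_of(n,q):
            v,u=np.nonzero(m["pixels"]); p=[u.mean(),v.mean()]
            print(n,q,round(m["conf"],2),np.round(p),m["bbox"],np.round(unproj(C,p,z)[0,:2]))
E
```

```text
side disc_blue 0.83 [273. 192.] [263.8, 179.7, 285.5, 200.8] [455. 266.]
side disc_blue 0.65 [347. 242.] [313.4, 199.9, 375.6, 268.1] [677. -17.]
side disc_yellow 0.84 [275. 173.] [266.4, 163.3, 285.1, 177.7] [455. 408.]
side disc_yellow 0.81 [259. 216.] [246.6, 204.9, 276.4, 226.6] [422. 109.]
side disc_yellow 0.8 [214. 197.] [198.4, 185.6, 228.4, 207.3] [267. 220.]
side disc_yellow 0.56 [214. 266.] [197.7, 251.9, 231.7, 278.0] [ 329. -139.]
side base_blue 0.65 [315. 176.] [303.3, 166.3, 328.8, 189.3] [595. 348.]
side base_yellow 0.81 [322. 195.] [310.2, 179.7, 337.3, 210.5] [613. 212.]
side drying_stand 0.68 [347. 242.] [317.4, 201.2, 375.0, 270.3] [674. -35.]
side paddle_1 0.64 [272. 243.] [267.7, 225.2, 279.3, 265.4] [470. -29.]
side paddle_1 0.62 [253. 246.] [249.9, 228.3, 258.7, 267.6] [417. -43.]
side strip_plate 0.97 [343. 305.] [324.5, 285.3, 368.1, 330.3] [ 647. -271.]
side reagent_trough 0.75 [278. 291.] [267.2, 278.2, 285.1, 305.9] [ 496. -236.]
side reagent_trough 0.37 [274. 192.] [261.9, 180.6, 285.6, 202.4] [457. 258.]
side tip_box_green 0.77 [357. 192.] [344.1, 175.6,
[... 622 characters left out ...]
[589. 356.]
scene base_yellow 0.64 [191. 228.] [174.2, 209.4, 207.2, 246.2] [605. 235.]
scene base_yellow 0.47 [161. 210.] [131.5, 190.1, 191.9, 235.0] [741. 239.]
scene drying_stand 0.67 [246. 193.] [212.6, 159.6, 296.4, 220.5] [716. -20.]
scene drying_stand 0.22 [306. 225.] [285.1, 212.8, 333.4, 239.5] [451.   0.]
scene paddle_1 0.76 [306. 225.] [282.9, 210.7, 332.2, 237.0] [471. -21.]
scene paddle_1 0.75 [324. 231.] [305.0, 216.9, 352.7, 245.9] [418. -31.]
scene strip_plate 0.59 [320. 184.] [299.2, 176.0, 343.2, 195.1] [ 644. -259.]
scene reagent_trough 0.77 [351. 199.] [338.6, 192.1, 365.6, 208.1] [ 501. -233.]
scene tip_box_green 0.69 [161. 211.] [131.7, 189.6, 187.9, 234.8] [736. 242.]
```

View pics/wrist0.png

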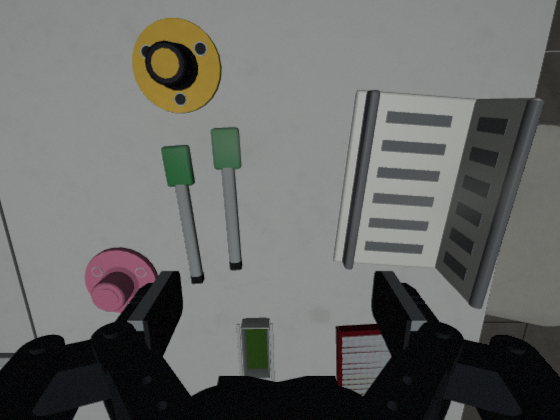

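The wrist picture shows the yellow disc at (176,65), a pink look-alike at (118,280), two paddles at (185,215) and (230,198), and the stand at about (430,190). Next I look closer at the bases and the blue disc.

```bash
python3 - <<'E'
from h import *
ims=[]
for k,p in enumerate([(597,110,220),(457,85,200)]):
    bot.move_to(p,down(0)); bot.dwell(.3)
    C,im=shot("wrist",f"w1_{k}"); np.savez(f"w1_{k}.npz",K=C[0],T=C[1]); ims.append(im[:,:,::-1])
    for q,z in ((("base_blue",45),("base_yellow",45)),(("disc_blue",10),("disc_yellow",10)))[k]:
        for m in bot.masks_of("wrist",q):
            v,u=np.nonzero(m["pixels"]); print(q,round(m["conf"],2),m["bbox"],np.round(unproj(C,[u.mean(),v.mean()],z)[0,:2]))
cv2.imwrite("pics/w1.png",cv2.resize(np.vstack([ims[0][:300],ims[1][:300]]),None,fx=1,fy=1))
E
```

```text
base_yellow 0.73 [249.7, 3.5, 343.5, 107.2] [614. 229.]
base_yellow 0.47 [107.3, 236.4, 140.2, 302.4] [433.  23.]
disc_blue 0.98 [230.1, 0.0, 322.7, 38.7] [456. 238.]
disc_blue 0.19 [516.7, 0.0, 558.0, 88.9] [701. 213.]
disc_yellow 0.93 [164.6, 325.7, 208.9, 384.1] [ 348. -130.]
disc_yellow 0.71 [195.9, 110.1, 287.3, 199.5] [421. 116.]
disc_yellow 0.66 [15.9, 1.4, 126.0, 89.9] [271. 218.]
```

View pics/w1.png

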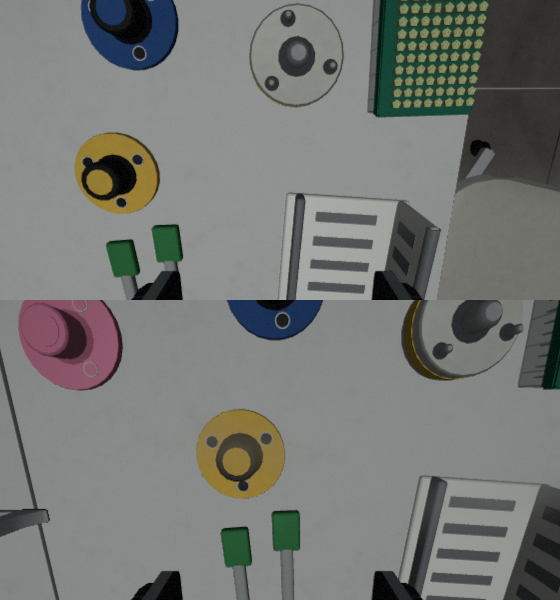

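```bash
cat >> h.py <<'E'
S=4
def rect(C,im,c,z,half=50):   # top-down patch at height z, S px/mm, +x right, +y up
    g=np.arange(-half,half,1/S); X,Y=np.meshgrid(g,-g)
    P=np.c_[X.ravel()+c[0],Y.ravel()+c[1],np.full(X.size,z)]
    m=proj(C,P).astype(np.float32).reshape(*X.shape,2)
    return cv2.remap(im,m[...,0],m[...,1],cv2.INTER_CUBIC)
E
python3 - <<'E'
from h import *
out=[]
for k,(p,zz) in enumerate([((457,264),10),((614,229),61),((590,352),61)]):
    bot.move_to((p[0],p[1]-45,200),down(0)); bot.dwell(.3)
    C,im=shot("wrist"); np.savez(f"w2_{k}.npz",K=C[0],T=C[1],im=im)
    out.append(rect(C,im,p,zz,50)[:,:,::-1])
    if zz==61: out.append(rect(C,im,p,45,50)[:,:,::-1])
bot.move_to((422,113-45,200),down(0)); bot.dwell(.3)
C,im=shot("wrist"); np.savez("w2_3.npz",K=C[0],T=C[1],im=im); out.append(rect(C,im,(422,113),10)[:,:,::-1])
r=[cv2.resize(o,(260,260)) for o in out]
cv2.imwrite("pics/w2.png",np.vstack([np.hstack([r[0],r[1],r[2]]),np.hstack([r[5],r[3],r[4]])]))
E
```

```text
(no output)
```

View pics/w2.png

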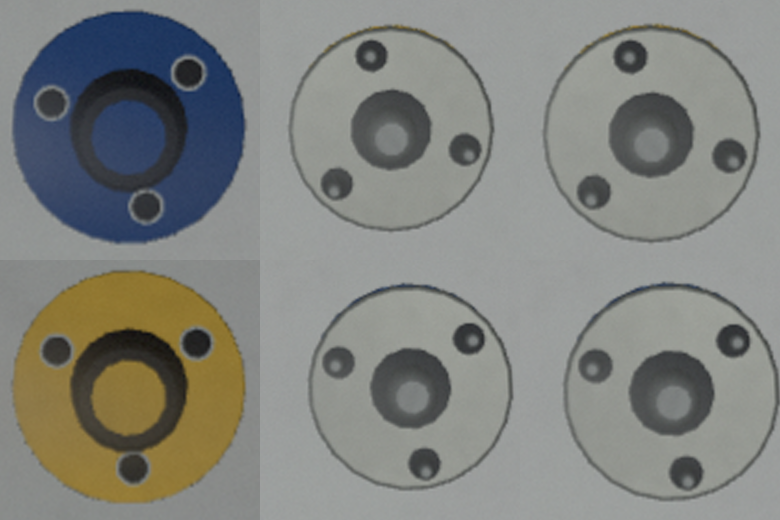

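The rectified patches are clear. The left column has the blue and yellow discs with all three holes visible. The middle and right columns have base_yellow (top) and base_blue (bottom), with hub and studs. Next I extract centres and angles.

```bash
cat >> h.py <<'E'
def measure(C,im,c,kind):
    """centre (x,y) and hole/stud angle mod 120 deg; kind 'disc' or 'base'"""
    zp=10 if kind=="disc" else 45
    for _ in range(2):
        p=rect(C,im,c,zp,55); g=cv2.cvtColor(p,cv2.COLOR_RGB2GRAY); hsv=cv2.cvtColor(p,cv2.COLOR_RGB2HSV)
        if kind=="disc":
            m=((hsv[...,1]>90)|(g<60)).astype(np.uint8)
        else:
            m=(cv2.blackhat(g,cv2.MORPH_ELLIPSE and cv2.getStructuringElement(cv2.MORPH_ELLIPSE,(15,15)))>25).astype(np.uint8)
        n,lab,st,ce=cv2.connectedComponentsWithStats(m)
        i=1+np.argmax(st[1:,2]*st[1:,3]); v,u=np.nonzero(lab==i)
        h=cv2.convexHull(np.c_[u,v].astype(np.int32))[:,0].astype(np.float32)
        (cx,cy),ax,_=cv2.fitEllipse(h)
        d=np.array([cx,cy])/S-55; c=np.array([c[0]+d[0],c[1]-d[1]])
    p=rect(C,im,c,zp,55); g=cv2.cvtColor(p,cv2.COLOR_RGB2GRAY)
    if kind=="base":
        d=(g<0.72*np.median(g)).astype(np.uint8)
    else: d=(g<0.6*np.median(g[200:240,70:100].ravel())).astype(np.uint8) if False else (g<50).astype(np.uint8)
    yy,xx=np.mgrid[:p.shape[0],:p.shape[1]]; rr=np.hypot(xx/S-55,yy/S-55); d[(rr>39)|(rr<23.5)]=0
    d=cv2.morphologyEx(d,cv2.MORPH_OPEN,np.ones((7,7)))
    n,lab,st,ce=cv2.connectedComponentsWithStats(d)
    idx=[i for i in range(1,n) if 0.4<st[i,4]/(S*S*60)<2.5]
    q=np.array([[ce[i][0]/S-55,55-ce[i][1]/S] for i in idx])
    w=q-q.mean(0) if len(q)==3 else q
    a=np.angle(np.exp(3j*np.arctan2(w[:,1],w[:,0])).sum())/3
    return c,np.degrees(a),np.array(ax)/S,q
E
python3 - <<'E'
from h import *
np.set_printoptions(precision=1,suppress=True)
for k,(c,kd) in enumerate([((457,264),"disc"),((614,229),"base"),((590,352),"base"),((422,113),"disc")]):
    f=np.load(f"w2_{k}.npz"); r=measure((f["K"],f["T"]),f["im"],c,kd); print(k,*r[:3],r[3].tolist())
E
```

```text
0 [456.7 265.4] 42.234870275362105 [88.2 88.9] [[22.8487012987013, 20.743290043290045]]Traceback (most recent call last):
  File "<stdin>", line 4, in <module>
  File "h.py", line 40, in measure
    m=(cv2.blackhat(g,cv2.MORPH_ELLIPSE and cv2.getStructuringElement(cv2.MORPH_ELLIPSE,(15,15)))>25).astype(np.uint8)
       ^^^^^^^^^^^^
AttributeError: module 'cv2' has no attribute 'blackhat'
```

```bash
python3 - <<'E'
s=open("h.py").read()
s=s.replace("cv2.blackhat(g,cv2.MORPH_ELLIPSE and cv2.","cv2.morphologyEx(g,cv2.MORPH_BLACKHAT,cv2.")
i=s.index("    else: d=(g<0.6"); j=s.index("\n",i)
s=s[:i]+"    else: d=(p.max(2)<65).astype(np.uint8)"+s[j:]
open("h.py","w").write(s)
E
python3 - <<'E'
from h import *
np.set_printoptions(precision=1,suppress=True)
for k,(c,kd) in enumerate([((457,264),"disc"),((614,229),"base"),((590,352),"base"),((422,113),"disc")]):
    f=np.load(f"w2_{k}.npz"); r=measure((f["K"],f["T"]),f["im"],c,kd); print(k,*r[:3],np.round(r[3],1).tolist())
E
```

```text
0 [456.7 265.4] 42.09540445802208 [88.2 88.9] [[22.8, 20.7], [-29.6, 9.6], [6.6, -30.8]]
1 [614.5 227.8] -15.021952478017955 [83.4 83.8] [[-8.0, 29.5], [29.7, -8.3], [-21.9, -22.2]]
2 [598.3 351.4] 40.26524577117669 [83.3 84.2] [[23.6, 19.6], [-29.2, 10.1], [5.5, -30.7]]
3 [421.6 114.2] 33.046359565119786 [88.9 89.4] [[26.0, 16.9], [-27.7, 14.1], [1.7, -31.3]]
```

```bash
cat >> h.py <<'E'
def look(c,kind,z=200,name=None):
    bot.move_to((c[0],c[1]-45,z),down(0)); bot.dwell(.3)
    C,im=shot("wrist",name); return measure(C,im,c,kind)
def pick_disc(c,yaw):
    q=down(yaw); bot.move_to((c[0],c[1],90),q); bot.line_to((c[0],c[1],12),v=120)
    bot.command_gripper(0.0,60); o=bot.get_obs(); print("grip",o["width"],o["grasp_force"],o["position"].round(1))
    bot.line_to((c[0],c[1],135),v=150)
def place_disc(b,yaw):
    bot.move_to((b[0],b[1],135),down(yaw)); bot.line_to((b[0],b[1],92),v=120); bot.dwell(.2)
    hit=bot.line_to((b[0],b[1],57),v=35,until_force=12)
    o=bot.get_obs(); print("down",hit,o["position"].round(1),o["force"].round(1),o["torque"].round(2),round(o["t"],1))
E
python3 - <<'E'
from h import *
c,a,ax,_=look((456.7,265.4),"disc"); print(c,a,ax)
b=(598.3,351.4); d=(40.27-a+60)%120-60; print("turn",d)
pick_disc(c,0); place_disc(b,np.radians(d))
E
```

```text
[456.64517899 265.37670746] 41.80226219854361 [88.27868652 88.763237  ]
turn -1.5322621985436058
grip 0.44982173839307726 59.93454806506634 [457.  265.7  12.9]
down False [597.9 351.1  57.9] [-3.9 -1.9  5.3] [-0.4   0.69 -0.02] 14.0
```

```bash
cat >> h.py <<'E'
def release(b,ztop=150):
    bot.command_gripper(1.0); p=bot.get_obs()["position"]; bot.line_to((p[0],p[1],ztop),v=150)
E
sed -i 's/def measure(C,im,c,kind):/def measure(C,im,c,kind,zt=None):/; s/    zp=10 if kind=="disc" else 45/    zp=zt or (10 if kind=="disc" else 45)/' h.py
python3 - <<'E'
from h import *
release(0)
bot.move_to((598,351-45,220),down(0)); bot.dwell(.3)
C,im=shot("wrist","w3"); 
for z in(55,71): print(z,measure(C,im,(598,351),"disc",z)[:3])
r=measure(C,im,(598.3,351.4),"disc",55)
# yellow now
c,a,ax,_=look((421.6,114.2),"disc"); print(c,a,ax)
b=(614.5,227.8); d=(-15.02-a+60)%120-60; print("turn",d)
pick_disc(c,np.radians(-d/2)); place_disc(b,np.radians(d/2))
E
```

```text
55 (array([599.79371262, 352.74352646]), np.float64(42.32012470757291), array([88.25260925, 88.91558075]))
71 (array([599.68315125, 354.50791931]), np.float64(42.38722564633698), array([83.64967346, 84.26728058]))
[421.63513718 114.25729675] 32.99342051619841 [88.98096466 89.26816559]
turn -48.01342051619841
grip 0.4483020201652514 59.80428798124194 [421.9 114.3  12.8]
down False [614.  227.6  57.8] [-4.6 -1.9  6.6] [-0.26  0.75  0.  ] 23.2
```

View pics/w3.png

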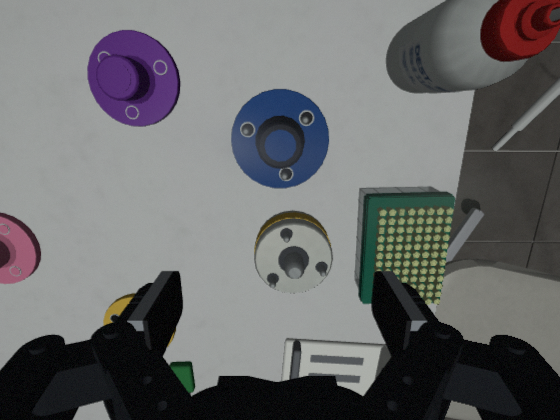

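Blue disc sits flat, at (280,138), with the studs showing in its holes and its apparent size matching a 55 mm top. Now I release yellow, verify it, and look at the paddles and stand.

```bash
python3 - <<'E'
from h import *
release(0)
bot.move_to((614,228-45,220),down(0)); bot.dwell(.3)
C,im=shot("wrist","w4")
for z in(55,71): print(z,measure(C,im,(614,228),"disc",z)[:3])
a=rect(C,im,(614,228),55,50)[:,:,::-1]
bot.move_to((570,-60,230),down(0)); bot.dwell(.3)
C,im=shot("wrist","w5"); np.savez("w5.npz",K=C[0],T=C[1],im=im)
g=rect(C,im,(570,-30),8,200)   # x 370..770, y -230..170
g=cv2.resize(g,(600,600),interpolation=cv2.INTER_AREA)[:,:,::-1].copy()
g2=np.zeros((600,200,3),np.uint8); g2[:200]=cv2.resize(a,(200,200))
cv2.imwrite("pics/w5r.png",np.hstack([g,g2]))
for q in("paddle_1","drying_stand"):
  for m in bot.masks_of("wrist",q):
    v,u=np.nonzero(m["pixels"]); P=unproj(C,np.c_[u,v],12 if q[0]=="p" else 8)[:,:2]
    (cx,cy),(w,h),an=cv2.minAreaRect(P.astype(np.float32)); print(q,round(m["conf"],2),m["bbox"],P.mean(0).round(1),np.round([cx,cy,w,h,an],1))
E
```

```text
55 (array([614.22995377, 227.95888138]), np.float64(-13.68586897205021), array([89.12677002, 89.26696014]))
71 (array([614.21336365, 229.81320953]), np.float64(-13.678211741704484), array([84.44516754, 84.54811096]))
paddle_1 0.95 [109.7, 86.7, 162.6, 241.6] [418.7 -30.9] [418.4 -50.1  31.6 169.5   2.9]
paddle_1 0.75 [162.7, 67.5, 201.7, 226.4] [470.9 -11.4] [470.  -31.   32.5 169.5   0.5]
drying_stand 0.72 [294.8, 18.4, 503.7, 254.8] [695.3  -5.5] [691.6 -20.9 255.9 186.3  86.1]
drying_stand 0.63 [108.4, 91.5, 163.4, 239.6] [417.  -31.2] [418.1 -50.6  33.8 170.3   3.8]
```

View pics/w5r.png

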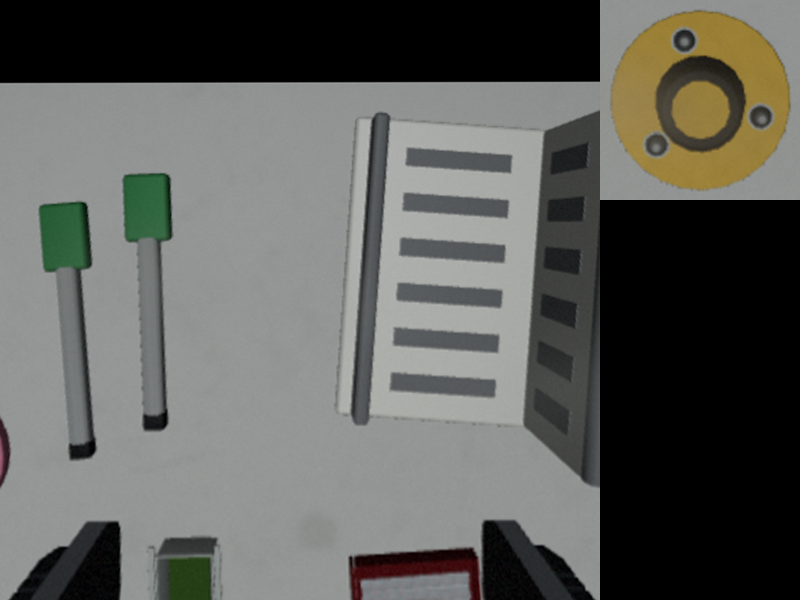

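Yellow is home too: size matches a 55 mm top and studs show in all three holes. Only two paddles are present, with axes at (151,301) and (73,331) in the rectified picture. The stand's front edge runs from (357,118) to (337,413). I check reachability before moving.

```bash
cat >> h.py <<'E'
SY=np.radians(-3.87); SC=np.array([671.5,-11.5,0]); Rs=R.from_euler("z",SY).as_matrix()
def Tm(Rm,p): T=np.eye(4); T[:3,:3]=Rm; T[:3,3]=p; return T
def padflat(c,h): return Tm(R.from_euler("z",h).as_matrix(),[c[0],c[1],0])
def padlean(th,y,dx=0,dz=0):  # underside corner of foot on floor, dx off the stop, dz above floor
    th=np.radians(th); Rp=Rs@R.from_euler("y",-th).as_matrix()
    corner=SC+Rs@np.array([-50+12*np.sin(th)+dx,y,8+dz]); return Tm(Rp,corner+Rp@np.array([85,0,0]))
def G(s,gx=-12,z=3): return Tm(np.diag([-s,s,-1.]),[gx,0,z])
def pq(T): return T[:3,3],R.from_matrix(T[:3,:3]).as_quat(scalar_first=True)
E
python3 - <<'E'
from h import *
np.set_printoptions(precision=2,suppress=True)
for c,h in(((471,-30.7),-88.2),((419.5,-50),-86)):
  for s in(1,-1):
    print(s,"pick",bot.ik(*pq(padflat(c,np.radians(h))@G(s))))
    for y in(45,-45):
      for dz in(90,0): print("  ",y,dz,bot.ik(*pq(padlean(44,y,5,dz)@G(s))))
print(bot.get_obs()["joint_positions"],bot.get_obs()["t"])
E
```

```text
1 pick [-0.04  0.39 -0.63  0.55  0.    1.5 ]
   45 90 [ 0.1   0.24 -0.79 -0.22 -0.12  0.12]
   45 0 [ 0.1   0.42 -0.9  -0.51 -0.12  0.12]
   -45 90 [-0.09  0.23 -0.81 -0.24  0.02 -0.02]
   -45 0 [-0.09  0.41 -0.92 -0.52  0.02 -0.02]
-1 pick [-0.04  0.39 -0.63  0.55  0.   -1.64]
   45 90 [ 0.1   0.24 -0.79 -0.22 -0.12 -3.02]
   45 0 [ 0.1   0.42 -0.9  -0.51 -0.12 -3.02]
   -45 90 [-0.09  0.23 -0.81 -0.24  0.02  3.12]
   -45 0 [-0.09  0.41 -0.92 -0.52  0.02  3.12]
1 pick [-0.09  0.33 -0.75  0.5   0.    1.41]
   45 90 [ 0.1   0.24 -0.79 -0.22 -0.12  0.12]
   45 0 [ 0.1   0.42 -0.9  -0.51 -0.12  0.12]
   -45 90 [-0.09  0.23 -0.81 -0.24  0.02 -0.02]
   -45 0 [-0.09  0.41 -0.92 -0.52  0.02 -0.02]
-1 pick [-0.09  0.33 -0.75  0.5   0.   -1.73]
   45 90 [ 0.1   0.24 -0.79 -0.22 -0.12 -3.02]
   45 0 [ 0.1   0.42 -0.9  -0.51 -0.12 -3.02]
   -45 90 [-0.09  0.23 -0.81 -0.24  0.02  3.12]
   -45 0 [-0.09  0.41 -0.92 -0.52  0.02  3.12]
[-0.1   0.34 -0.02  1.21 -0.    1.47] 26.7667
```

```bash
cat >> h.py <<'E'
def show(l):
    o=bot.get_obs(); print(l,o["position"].round(1),"F",o["force"].round(1),"w",round(o["width"],3),round(o["grasp_force"]),"t",round(o["t"],1)); return o
def lean(c,hdeg,y):
    P0=padflat(c,np.radians(hdeg)); g=P0@G(1); p,q=pq(g)
    bot.command_gripper(0.45,60); bot.move_to(p+[0,0,80],q); bot.line_to(p,v=100)
    bot.command_gripper(0.0,60); o=show("grip")
    A=Tm(R.from_quat(o["orientation"],scalar_first=True).as_matrix(),o["position"]); A[0,3],A[1,3]=p[0],p[1]
    K=np.linalg.inv(P0)@A; K[1,3]=0
    bot.line_to(p+[0,0,190],v=200)
    bot.move_to(*pq(padlean(44,y,5,90)@K)); show("over")
    p,q=pq(padlean(44,y,5,12)@K); bot.line_to(p,v=120); bot.dwell(.3)
    hit=bot.line_to(*pq(padlean(44,y,5,-6)@K)[:1],v=20,until_force=5); o=show(f"floor {hit}")
    dz=o["position"][2]-pq(padlean(44,y,5,0)@K)[0][2]+1; print("dz",dz)
    bot.line_to(pq(padlean(44,y,5,dz)@K)[0],v=20); bot.dwell(.2)
    hit=bot.line_to(pq(padlean(44,y,-6,dz)@K)[0],v=20,until_force=5); o=show(f"stop {hit}")
    dx=(np.linalg.inv(Rs)@(o["position"]-pq(padlean(44,y,0,dz)@K)[0]))[0]; print("dx",dx)
    bot.line_to(*pq(padlean(41.5,y,dx+.5,dz-.3)@K),v=20); show("leaned"); np.save("K.npy",K)
E
python3 - <<'E'
from h import *
lean((471,-30.7),-88.2,45); 
C,im=shot("side"); cv2.imwrite("pics/s6.png",cv2.resize(im[170:290,270:430,::-1],(640,480),interpolation=cv2.INTER_CUBIC))
E
```

```text
grip [471.2 -18.7   3.8] F [-0.9 -0.9  5.7] w 0.142 59 t 29.4
over [687.2  32.3 150.6] F [-0.9  0.2 -1.1] w 0.141 59 t 31.7
floor True [688.6  32.5  59.8] F [-1.8 -0.   5.5] w 0.141 59 t 33.5
dz -0.7160917650615488
stop True [679.6  33.   62.2] F [ 3.7 -0.2 -2.7] w 0.139 59 t 34.5
dx -3.1136110659187874
leaned [682.6  32.9  58.8] F [ 2.2 -0.1  0.1] w 0.139 59 t 34.8
```

View pics/s6.png

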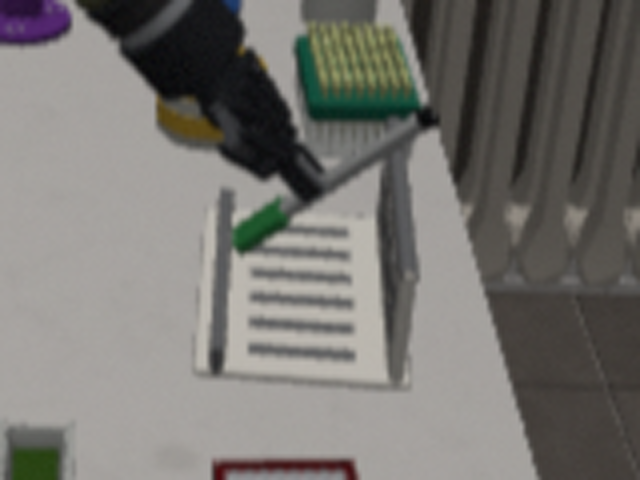

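Paddle 1 is in the stand: blade at (258,225) by the stop, shaft over the wall top at (395,145). Release it, back off along the tool axis, then do paddle 2.

```bash
cat >> h.py <<'E'
def letgo():
    bot.command_gripper(0.35); bot.dwell(.2); o=bot.get_obs()
    z=R.from_quat(o["orientation"],scalar_first=True).as_matrix()[:,2]; bot.line_to(o["position"]-90*z,v=100); show("off")
E
python3 - <<'E'
from h import *
letgo()
C,im=shot("side"); a=im[170:290,270:430,::-1]
lean((419.5,-50),-86,-45); letgo()
p=bot.get_obs()["position"]; bot.move_to((480,-40,300),down(0)); bot.dwell(.3)
C,im=shot("side"); b=im[170:290,270:430,::-1]
cv2.imwrite("pics/s7.png",cv2.resize(np.hstack([a,b]),(800,300),interpolation=cv2.INTER_CUBIC))
E
```

```text
off [622.3  36.8 125.2] F [-0.2  0.2  0.3] w 0.345 0 t 36.5
grip [419.2 -38.1   3.8] F [-0.7  0.1  5.7] w 0.14 59 t 39.2
over [680.9 -57.3 150.4] F [ 0.2 -0.4 -1.6] w 0.138 59 t 41.6
floor True [682.5 -57.3  59.9] F [-1.6 -0.7  5.3] w 0.144 59 t 43.4
dz -0.5784804853752448
stop True [673.4 -56.7  62.4] F [ 3.9 -0.3 -2.4] w 0.134 59 t 44.4
dx -3.3064033434055164
leaned [676.4 -56.9  58.9] F [ 2.5 -0.8 -0.2] w 0.139 59 t 44.7
off [616.1 -53.  125.3] F [ 1.2 -0.3  0. ] w 0.347 0 t 46.3
```

View pics/s7.png

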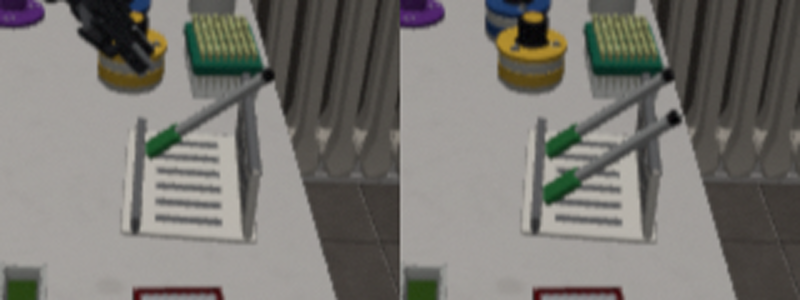

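Both paddles lean in the stand, feet at (560,142) and (555,190). Next comes a close look at the foot contact, plus a check for a third paddle anywhere.

```bash
python3 - <<'E'
from h import *
bot.move_to((625,-55,190),down(0)); bot.dwell(.3)
C,im=shot("wrist"); a=cv2.resize(rect(C,im,(645,-11),14,75)[:,:,::-1],(400,400))
bot.move_to((450,-60,330),down(0)); bot.dwell(.3)
C,im=shot("side"); b=im[130:330,170:410,::-1]
for n in("side","scene","wrist"):
    if n!="side": C,_=shot(n)
    for m in bot.masks_of(n,"paddle_1"): 
        v,u=np.nonzero(m["pixels"]); print(n,round(m["conf"],2),m["bbox"],unproj(C,[u.mean(),v.mean()],6)[0,:2].round())
cv2.imwrite("pics/f8.png",np.hstack([a,cv2.resize(b,(400,333)).repeat(1,0) if False else cv2.copyMakeBorder(cv2.resize(b,(400,333)),0,67,0,0,cv2.BORDER_CONSTANT)]))
E
```

```text
side 0.6 [328.1, 212.5, 384.2, 252.9] [694.  30.]
side 0.53 [329.4, 196.7, 382.3, 229.7] [700. 126.]
scene 0.66 [222.1, 155.9, 253.8, 205.8] [812. -59.]
scene 0.64 [247.1, 150.6, 279.2, 198.2] [ 805. -161.]
wrist 0.95 [410.0, 76.7, 559.6, 102.0] [716.  36.]
wrist 0.9 [401.0, 146.6, 557.9, 189.3] [727. -70.]
```

View pics/f8.png

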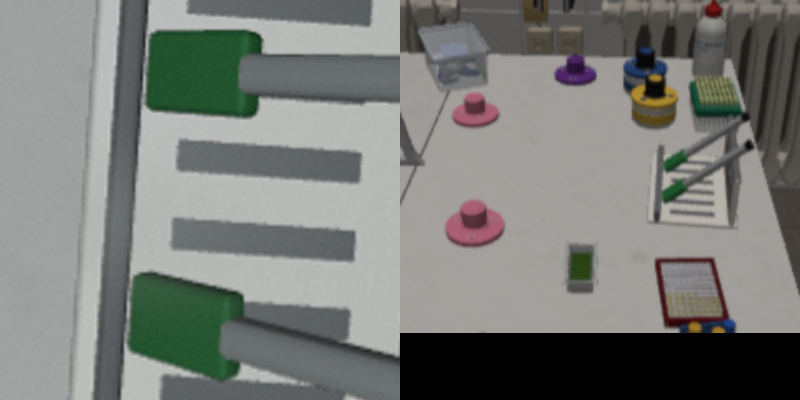

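The feet stand roughly 1 mm short of the stop, at (148,75) and (130,310). No third paddle exists. I re-grip each shaft and ease it against the stop.

```bash
python3 - <<'E'
from h import *
K=np.load("K.npy")
for y,dx,dz in((45,-2.6,-1),(-45,-2.8,-.9)):
    p,q=pq(padlean(41,y,dx,dz)@K); z=R.from_quat(q,scalar_first=True).as_matrix()[:,2]
    bot.command_gripper(.35); bot.move_to(p-90*z,q); bot.line_to(p,v=80); bot.command_gripper(0.,30); bot.dwell(.3); o=show("regrip")
    p1=o["position"]; hit=bot.line_to(p1+Rs@[-5,0,0],v=10,until_force=4); o=show(f"push {hit}")
    letgo()
bot.move_to((625,-55,190),down(0)); bot.dwell(.3)
C,im=shot("wrist"); a=cv2.resize(rect(C,im,(645,-11),14,75)[:,:,::-1],(400,400))
bot.move_to((450,-60,330),down(0)); bot.dwell(.3)
C,im=shot("side"); b=im[165:285,290:410,::-1]
cv2.imwrite("pics/f9.png",np.hstack([a,cv2.resize(b,(400,400),interpolation=cv2.INTER_CUBIC)]))
E
```

```text
regrip [682.5  32.9  58.2] F [-5.1  1.2  5.6] w 0.148 32 t 54.2
push True [682.3  33.   58.3] F [0.1 0.1 1.6] w 0.159 31 t 54.4
off [622.6  36.8 125.3] F [0.5 1.1 0.4] w 0.349 0 t 56.0
regrip [676.2 -56.9  58.3] F [-4.5  0.7  5.7] w 0.148 32 t 58.5
push True [676.  -56.9  58.4] F [-0.2  0.3  2.9] w 0.152 32 t 58.7
off [616.3 -53.  125.4] F [ 0.3 -0.6  0.8] w 0.347 0 t 60.3
```

View pics/f9.png

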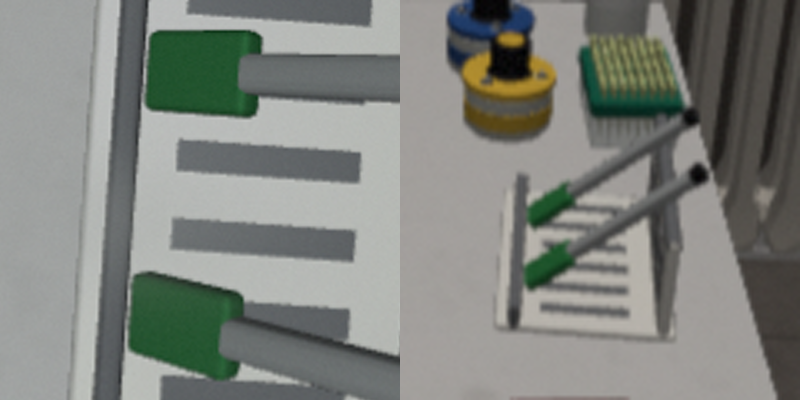

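The first push stopped on a transient and moved nothing. I repeat it in small steps, reading the settled force.

```bash
python3 - <<'E'
from h import *
K=np.load("K.npy")
for y,dx,dz in((45,-2.6,-1),(-45,-2.8,-.9)):
    p,q=pq(padlean(41,y,dx,dz)@K); z=R.from_quat(q,scalar_first=True).as_matrix()[:,2]
    bot.command_gripper(.35); bot.move_to(p-90*z,q); bot.line_to(p,v=80); bot.command_gripper(0.,40)
    p1=bot.get_obs()["position"]; p1=p
    fs=[]
    for k in range(1,11):
        bot.line_to(p1+Rs@[-.5*k,0,0],v=10); bot.dwell(.15); o=bot.get_obs(); fs.append(round(o["force"][0],1))
        if o["force"][0]>6: break
    print(k,fs,o["position"].round(1)); letgo()
bot.move_to((625,-55,190),down(0)); bot.dwell(.3)
C,im=shot("wrist"); a=cv2.resize(rect(C,im,(645,-11),14,75)[:,:,::-1],(400,400))
bot.move_to((450,-60,330),down(0)); bot.dwell(.3)
C,im=shot("side"); b=im[165:285,290:410,::-1]
cv2.imwrite("pics/f10.png",np.hstack([a,cv2.resize(b,(400,400),interpolation=cv2.INTER_CUBIC)]))
E
```

```text
5 [np.float64(-1.5), np.float64(1.0), np.float64(4.8), np.float64(5.7), np.float64(7.1)] [681.4  33.   59. ]
off [620.5  36.9 124.9] F [-0.5  0.   0.4] w 0.354 0 t 70.0
6 [np.float64(-1.9), np.float64(1.7), np.float64(4.7), np.float64(5.2), np.float64(5.7), np.float64(6.1)] [675.  -56.8  59.3]
off [613.7 -52.8 125. ] F [ 0.7  0.4 -0.9] w 0.352 0 t 76.2
```

View pics/f10.png

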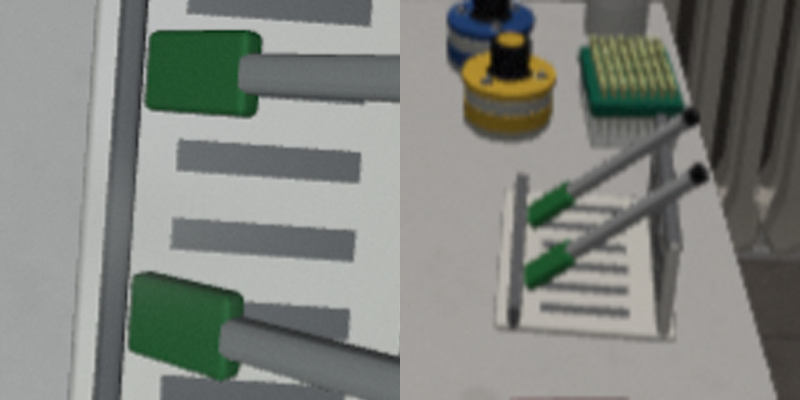

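Resistance built at once under the push and the foot did not move, so both feet are against the stop. The discs are seated and the robot is clear, so I hand it in.

```bash
python3 -c "
from h import *
print(bot.job_done())"
```

```text
the job is handed in; nothing more can be done
None
```

I handed the job in: both discs sit flat and fully home on the bases of their own colour. The two paddles present lean in the drying stand with their feet against the front stop and shafts on the back wall.

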